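Open the artist's marker case: keeper, click latch, lid

TASK

Open the wooden marker case: slide its keeper bar fully back so that it no longer blocks the turn-latch, turn the latch clockwise (seen from above) until it clicks past its detent and comes to its stop, then swing the lid up by its bow handle until it stands nearly upright and let go. Leave the eraser, the mug and the two loose markers beside the case where they are.

Things in the scene. Friction and masses are not known exactly. Their poses are not given: they have to be found in the camera images.
- case: Wooden marker case fixed to the table, 215 (x) x 280 (y) x 70 mm high, turned up to 0.25 rad; x points away from the robot to the hinge side, y left. Origin: centre of its underside. The front part (x -110 to -20 mm) is a solid deck, top 70 mm high, with keeper and latch; behind (x -20 to 105 mm) is the compartment under the lid, whose top is 80 mm high when shut.
- keeper (a joint): Sliding keeper bar on the deck, m. 0 = its end stands in front (robot side) of the latch's side lug, so the latch cannot turn; it slides along the case's -y, 0.045 = fully back against its stop. From about 0.022 the latch is free. Stays where it is left; friction about 2.5 N.
- keeper_grip (a point): On the keeper, moves with it: middle of its upright fin, 50 mm long (case y), 16 mm thick (case x), 93 to 125 mm above the table; the point is 111 mm up, at case x = -0.079. The bar under the fin is 90 mm long, 16 mm wide, 71 to 93 mm high.
- latch (a joint): Turn-latch on an upright axis, rad. 0: its arm points to case +x, 28 mm over the lid's edge, holding the lid down; grows clockwise seen from above, stop at 1.4. A sprung detent resists (about 0.2 N m) from about 0.4 to 0.75, then clicks and pushes on towards open. Lid free from about 1.1. Blocked near 0.1 while the keeper is forward. Stays where left.
- latch_grip (a point): On the latch's axis (case x -0.060, y 0.060), 116 mm above the table: middle of an upright fin 64 mm long, 16 mm thick, 93 to 130 mm up, parallel to the arm and turning with it; the point's x axis points along the arm. Arm: 68 mm from the axis, 18 mm wide, 83 to 93 mm high. At joint 0 a lug of that height reaches 42 mm towards case -y.
- lid (a joint): Hinged lid, rad: 0 shut, grows as the handle side rises, 1.5 = its stop, just short of upright. Mass about 0.3 kg; a stiff hinge (about 0.3 N m) keeps it where it is left.
- lid_handle (a point): Middle of the bow handle's round bar, 12 mm thick, 80 mm long (case y), 125 mm up when shut, 39 mm clear of the lid; shut, it is 101 mm in front of and 54.5 mm above the hinge line. A gripper kept pointing down can hold it lightly, fingers before and behind, and carry it round the hinge: the bar turns between the fingers. Let go with a part opening: the lid is 45 mm beside the bar.
- lid_hinge (a point): Point on the lid's hinge line, which runs along the case's y, at the rear rim: case x = 0.105, y = 0, 70.5 mm above the table.
- eraser: White eraser 55 x 24 x 14 mm lying on the deck near its left end, origin at the centre of its underside. Leave alone.
- mug: White mug, 80 mm wide, 95 mm high, standing left of the case, origin at the centre of its underside. Leave alone.
- marker_1: Square-barrelled marker 130 x 16 x 16 mm lying right of the case, origin at the centre of its underside. Leave alone.
- marker_2: Second such marker, farther right. Leave alone.

How it is judged (in metres and radians):
On the way, in this order (a step that is already met when the one before it is completed fails the run):
1. the keeper bar is slid back (joint above 0.035 m) (value of joint keeper above 0.035 m), for 0.2 s.
2. the latch is turned past its click (joint above 1.15 rad) (value of joint latch above 1.15 rad), for 0.2 s.
3. the lid stands open (joint above 1.15 rad) (value of joint lid above 1.15 rad), for 0.2 s.
At the end, for the whole second after the job is handed in: keeper slid back by more than 35 mm, latch turned more than 1.15 rad, lid open by more than 1.15 rad (66 degrees) and at rest (value of joint keeper above 0.035 m and value of joint each of latch, lid above 1.15 rad and value of joint lid below 1.6 rad and velocity of joint lid between -0.05 and 0.05 rad/s); the robot touches nothing.
It fails at once if the eraser, the mug or a marker was moved by more than 30 mm (distance of any of eraser, mug, marker_1, marker_2 from where it was at the start of the episode above 0.03 m).
It also fails if it takes over 64 s, if anything falls off the work surface, if the arm or the gripper's body presses on something with over 40 N, if the wrist force passes 120 N, or if a joint passes its speed limit or range.

ROBOT

A 6-joint arm with a two-finger parallel gripper is mounted at the origin on the work surface. World frame = base frame: x ahead of the robot, y to its left, z up, the work surface at z = 0. Lengths are in mm, angles in degrees, forces in N, time in s.
With the tool pointing down it reaches from about 350 to 850 mm from the base axis. Payload 8.1 kg.
Tool frame: the origin (TCP) lies midway between the tips of the shut fingers; the grasp point (between the pads) lies 19 mm behind it; x points along the fingers, y is the direction in which the jaws open and shut, and the axes are right-handed (so a half turn about x gives the same grasp; the last joint's range is limited). The gripper opens to 85 mm and grips with 20 to 120 N. Pads are 22 mm wide; open, the fingers measure 114 mm over their backs; the gripper's body (76 mm by 85 mm) begins 54 mm behind the grasp point. The pads swing forward as they close: fully open they stand 13 mm farther back than shut.
Start: joints at [-72.387, 7.471, 85.268, -0, 87.261, -4.893], TCP at [229.686, -554.301, 231.292] pointing down, gripper open.
Joint ranges: [-169.43, 169.43], [-51.17, 129.36], [1.28, 143.12], [-76.62, 256.62], [0, 156.53], [-152.29, 152.29]. Speed limits (degrees/s): [136.94, 136.94, 159.86, 180, 180, 180].

INTERFACE

Orientations are given as [roll, pitch, yaw] about the fixed x, y, z axes, in that order (R = Rz(yaw) Ry(pitch) Rx(roll)).
In Python, from bench import r gives the robot as it stands.
- The arm moves only by the tool move_arm, never from a script. Its argument "deltas" is a list of rows, each a list of 2 entries, a list of its own where there are three numbers: the shift along the tool's x, y, z in mm, then the turn about the tool's x in degrees. A call has 1 to 12 rows; each row is the pose to reach, as a shift and turn from the pose measured when the call began, along the tool's axes at that moment; what a row does not reach only later rows make up. A row lasts 1/8 s, in which the tool goes at most 62.5 mm and 10.7 degrees, less where a joint would pass 70% of its speed; a pose out of reach is approached as far as the arm can. A call with a gripper value outside its range is refused whole. "jaw" is the opening, from -1 (shut) to 1 (fully open), set as the call begins (left out, the last holds). The fingers move at their own pace and stop on an object; "squeeze" is the grip in N (left out, the last holds). Time passes only in rows, so rows that repeat a pose let the fingers close. It gives the time, the measured TCP pose, the force and the opening at its end, in the units of the state.
- r.sense(): the state, without advancing time (a new reading comes with each control period).
- r.snapshot(name): name is "scene" or "top" or "wrist"; returns (picture, depth): 400x640x3 uint8, red, green, blue; 400x640 float32, mm along the optical axis (not along the pixel's ray), 0 where there is no reading.
- r.get_calibration(name): a dict with "fovy" (degrees; the focal length in pixels is half the picture's height over the tangent of half this angle, whatever the lens; pixels are square), "cx", "cy" (the principal point, pixels), "k1" (the pictures are not rectified: a ray, as slopes to the right and down, at radius r is drawn at 1 + k1 r^2 times it, then the intrinsics apply), "position" and "attitude" of the camera in the world; the wrist camera has in their place "tool_from_camera" (4x4, takes a point from camera to tool coordinates, whose origin is the TCP and whose axes are the tool frame's). Camera axes: x right, y down, z forward; pixel columns grow to the right and rows downward; lengths in mm; the calibration is good to about 2 mm. A picture is of the moment at which its call begins: read the wrist's pose just before it. get_calibration takes no time and is no camera call.
- r.hand_in(): hands the job in, once; it reports no verdict.
The state is a dict: "time": time; "joint_pos": joint angles; "qd": joint speeds; "joint_efforts": joint torques, N m; "tool_pos": TCP position; "tcp_rot": TCP orientation; "ft_force": force on the tool from outside, world axes, zero at the start; "wrist_torque": the same for the moment, N m; "finger_gap": finger opening in mm.
Only numpy, scipy, OpenCV 4.12 (cv2) and the standard library are available. Lean on these libraries where they do the work, as an engineer would, in place of code of your own. Each camera call takes 0.05 s, during which the arm holds its last target. There are 200 camera calls.

## Working session

There is one attempt and no reset: what is moved stays moved. The work goes in short steps, Python scripts to look and compute and a tool call to move; the robot and the scene stay as the last step left them, time stands still between calls to the robot, and variables do not carry over. Pictures are saved under pics/ and viewed, about 8 in all and at most 12, crops included, and the job is handed in when it is done.

Besides the shell and the picture viewer there is one more tool, called after "Call:" as name(argument=value, ...), one argument or row to a line, values as JSON. move_arm: Moves the arm, as the interface text tells. Its arguments: {"type":"object","properties":{"deltas":{"type":"array","items":{"type":"array"}},"jaw":{"type":"number"},"squeeze":{"type":"number"}},"required":["deltas"]}

```bash
mkdir -p pics; ls; cat > h.py <<'E'
import numpy as np, cv2
from scipy.spatial.transform import Rotation as R
from bench import r
E
python3 - <<'E'
from h import *
print(r.sense())
for n in ("scene","top","wrist"): print(n, r.get_calibration(n))
p,d=r.snapshot("top"); np.savez("top.npz",p=p,d=d); cv2.imwrite("pics/top0.png",p[:,:,::-1])
p,d=r.snapshot("scene"); np.savez("scene.npz",p=p,d=d); cv2.imwrite("pics/scene0.png",p[:,:,::-1])
E
```

```text
pics
{'time': 0.0, 'joint_pos': array([-7.23881868e+01,  7.51455339e+00,  8.53311196e+01,  1.77158398e-03,
        8.72625987e+01, -4.89316532e+00]), 'qd': array([ 0.06664908, -0.05213059, -0.03005676,  0.08182371, -0.04065868,
        0.09941975]), 'joint_efforts': array([ 3.55778420e-04, -5.69394922e+01, -5.00560427e+01, -4.11240180e-04,
        1.47759280e-02, -1.39430313e-06]), 'tool_pos': array([ 229.51573485, -553.75173628,  230.23259415]), 'tcp_rot': array([-95.82942212,  89.8917138 , 106.67547016]), 'ft_force': array([ 0.40508939,  0.08256299, -0.2094174 ]), 'wrist_torque': array([-0.03237793, -0.02750628,  0.00898599]), 'finger_gap': 85.52435933030901}
scene {'fovy': 42.59030275796379, 'cx': 316.4095516761874, 'cy': 197.2696810755621, 'k1': -0.049665390007159096, 'position': array([1528.87035611,  518.63230041,  845.7874275 ]), 'attitude': array([-123.3051089 ,    0.64694617,  116.26960145])}
top {'fovy': 50.05374813256378, 'cx': 321.0281992878327, 'cy': 199.09435032719315, 'k1': -0.05542307974415818, 'position': array([417.46007815,  44.49217111, 917.32987575]), 'attitude': array([-172.13181713,   -2.21400946,  -88.94135899])}
wrist {'fovy': 59.58408267242697, 'cx': 319.1307510152557, 'cy': 193.55097834013756, 'k1': 0.020103579093995575, 'tool_from_camera': array([[ 2.64405417e-05, -2.68253602e-01,  9.63348330e-01,
        -1.42267037e+02],
       [ 9.99999902e-01, -4.17692350e-04, -1.43756949e-04,
        -1.46063573e-02],
       [ 4.40946547e-04,  9.63348239e-01,  2.68253565e-01,
        -6.68707999e+01],
       [ 0.00000000e+00,  0.00000000e+00,  0.00000000e+00,
         1.00000000e+00]])}
```

View pics/top0.png

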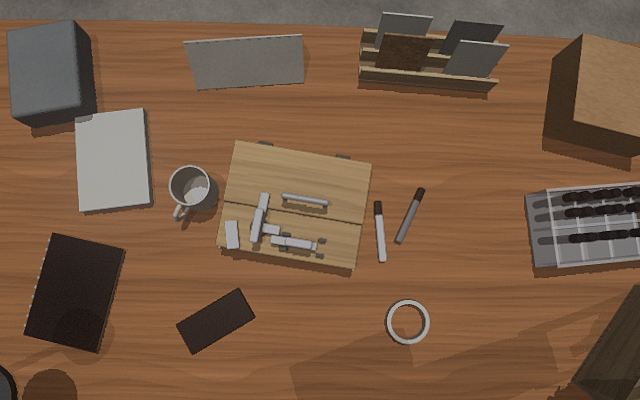

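View pics/scene0.png

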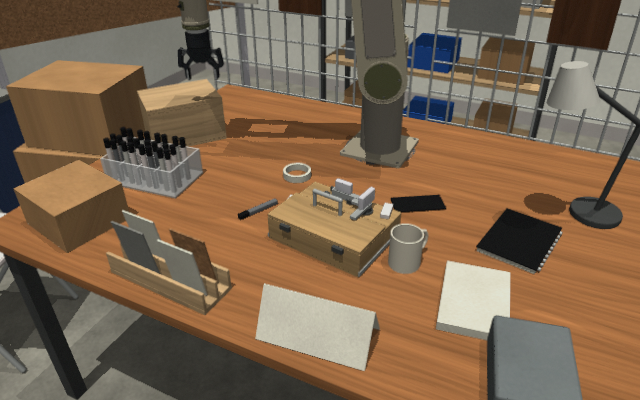

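The top view shows the case with corners near (235,143), (372,163), (355,270) and (217,246). The latch fin is at about (260,217), the keeper fin at (293,242), the handle at (305,199) and the eraser at (232,235). The mug stands left and the markers right; the arm is clear.

```bash
cat >> h.py <<'E'
def cloud(name,p,d,T=None):
    c=r.get_calibration(name); f=200/np.tan(np.radians(c["fovy"]/2))
    K=np.array([[f,0,c["cx"]],[0,f,c["cy"]],[0,0,1]])
    v,u=np.mgrid[0:400,0:640]
    n=cv2.undistortPoints(np.stack([u.ravel(),v.ravel()],1).astype(np.float64)[:,None],K,np.array([c["k1"],0,0,0.]))[:,0]
    P=np.c_[n,np.ones(len(n))]*d.reshape(-1,1)
    if name=="wrist":
        s=T; M=c["tool_from_camera"]; P=P@M[:3,:3].T+M[:3,3]
        P=P@R.from_euler("xyz",s["tcp_rot"],degrees=True).as_matrix().T+s["tool_pos"]
    else: P=P@R.from_euler("xyz",c["attitude"],degrees=True).as_matrix().T+c["position"]
    return P.reshape(400,640,3)
def report(W,p,d,roi):
    m=np.zeros((400,640),np.uint8); m[roi[1]:roi[3],roi[0]:roi[2]]=1
    sat=cv2.cvtColor(p,cv2.COLOR_RGB2HSV)[:,:,1]
    m=((m>0)&(sat<70)&(W[:,:,2]>98)&(W[:,:,2]<145)&(d>0)).astype(np.uint8)
    n,l,st,ce=cv2.connectedComponentsWithStats(m)
    for i in range(1,n):
        if st[i,4]<25: continue
        Q=W[l==i]; top=Q[Q[:,2]>np.percentile(Q[:,2],70)-5]
        (c,wh,a)=cv2.minAreaRect(top[:,:2].astype(np.float32))
        e=np.linalg.svd(top[:,:2]-top[:,:2].mean(0),full_matrices=False)[2][0]
        print("px",ce[i].round(),"n",st[i,4],"z",np.percentile(Q[:,2],[50,90]).round(),"rect c",np.round(c,1),"wh",np.round(wh,1),"axis",round(np.degrees(np.arctan2(e[1],e[0]))%180,1))
E
python3 - <<'E'
from h import *
z=np.load("top.npz"); W=cloud("top",z["p"],z["d"])
print("table z",W[330,300],"deck/lid",W[170,300],W[255,270])
report(W,z["p"],z["d"],(205,130,380,275))
for uv in [(235,143),(372,163),(355,270),(217,246)]: print(uv,W[uv[1],uv[0]].round())
E
```

```text
table z [268.67997348  50.10943152  -0.40601785] deck/lid [591.80311725  57.25626538  77.53328285] [422.80658817 117.25245803   1.19694562]
px [305. 199.] n 289 z [129. 131.] rect c [527.6  46.8] wh [89.1 11.6] axis 81.5
px [257. 225.] n 345 z [128. 131.] rect c [476.2 134.4] wh [16.1 63. ] axis 170.6
px [298. 243.] n 230 z [124. 126.] rect c [445.1  56. ] wh [49.3 15.9] axis 81.1
(235, 143) [643. 188.  81.]
(372, 163) [628. -99.  -0.]
(355, 270) [395. -64.  -0.]
(217, 246) [439. 230.  -0.]
```

```bash
cat >> h.py <<'E'
YAW=np.radians(-9.0)
CX=np.array([np.cos(YAW),np.sin(YAW)]); CY=np.array([-CX[1],CX[0]])
ORG=np.array([526.1,65.7])
def case(x,y): return ORG+x*CX+y*CY
def go(tgt,ydir):
    s=r.sense(); M=R.from_euler("xyz",s["tcp_rot"],degrees=True).as_matrix()
    d=M.T@(np.array(tgt)-s["tool_pos"]); yd=M.T@np.r_[ydir,0]
    a=np.degrees(np.arctan2(yd[2],yd[1]))
    print("t",round(s["time"],2),"tcp",s["tool_pos"].round(1),"tool x",M[:,0].round(3),"y",M[:,1].round(3),"gap",s["finger_gap"].round(1),"j6",s["joint_pos"][5].round(1))
    print("delta",d.round(1),"turn",a.round(1),"or",((a+180)%360-(180 if a<0 else 180)).round(1), "alt",round((a+360)%360-180,1))
E
python3 - <<'E'
from h import *
go([445,56,230],CX)
z=np.load("top.npz"); W=cloud("top",z["p"],z["d"])
a=np.array([230,-554.]);b=np.array([445,56.])
u=(b-a)/np.linalg.norm(b-a); q=W[:,:,:2]-a; t=q@u; n=abs(q@np.array([-u[1],u[0]]))
m=(n<110)&(t>0)&(t<640)&(z["d"]>0)
for k in range(0,640,80):
    mm=m&(t>=k)&(t<k+80)
    if mm.any(): print(k,W[:,:,2][mm].max().round())
E
```

```text
Traceback (most recent call last):
  File "h.py", line 34, in go
    print("t",round(s["time"],2),"tcp",s["tool_pos"].round(1),"tool x",M[:,0].round(3),"y",M[:,1].round(3),"gap",s["finger_gap"].round(1),"j6",s["joint_pos"][5].round(1))
                                                                                                                 ^^^^^^^^^^^^^^^^^^^^^
AttributeError: 'float' object has no attribute 'round'
```

```bash
sed -i 's/s\["finger_gap"\].round(1)/round(s["finger_gap"],1)/; s/,"or",.* "alt"/,"alt"/' h.py
python3 - <<'E'
from h import *
go([445,56,230],CX)
z=np.load("top.npz"); W=cloud("top",z["p"],z["d"])
a=np.array([230,-554.]);b=np.array([445,56.])
u=(b-a)/np.linalg.norm(b-a); q=W[:,:,:2]-a; t=q@u; n=abs(q@np.array([-u[1],u[0]]))
m=(n<110)&(t>0)&(t<640)&(z["d"]>0)
for k in range(0,640,80):
    mm=m&(t>=k)&(t<k+80)
    if mm.any(): print(k,W[:,:,2][mm].max().round())
E
```

```text
t 0.1 tcp [ 229.5 -553.8  230.3] tool x [-0.     0.002 -1.   ] y [ 0.383 -0.924 -0.002] gap 84.9 j6 -4.9
delta [   1.2 -480.9 -432.5] turn -58.5 alt 121.5
0 130.0
80 5.0
160 6.0
240 5.0
320 28.0
400 27.0
480 83.0
560 132.0
```

Call:
move_arm(
  deltas=[
    [[0,-40,-36],-5],
    [[0,-80,-72],-10],
    [[0,-120,-108],-15],
    [[0,-160,-144],-20],
    [[0,-200,-180],-25],
    [[0,-241,-217],-30],
    [[0,-281,-253],-35],
    [[0,-321,-289],-40],
    [[0,-361,-325],-45],
    [[0,-401,-361],-50],
    [[0,-441,-397],-54],
    [[0,-481,-432],-58.5],
  ],
  jaw=0.2,
)

```text
time: 1.6
tool_pos: [444.6, 57.7, 231.0]
tcp_rot: [-152.9, 89.9, 108.3]
ft_force: [0.6, -0.3, 0.3]
finger_gap: 51.2
```

```bash
cat > look.py <<'E'
from h import *
import sys
s=r.sense(); p,d=r.snapshot("wrist"); cv2.imwrite("pics/%s.png"%sys.argv[1],p[:,:,::-1])
W=cloud("wrist",p,d,s); report(W,p,d,(0,0,640,400))
E
python3 look.py w1; python3 -c "
from h import *
go([*case(-79,-22),97],CX)"
```

```text
px [351.  76.] n 2390 z [129. 130.] rect c [477.3 134. ] wh [15.3 63.3] axis 170.9
px [435. 186.] n 2185 z [129. 131.] rect c [528.  46.] wh [91.1 11.9] axis 81.3
px [323. 189.] n 1392 z [124. 125.] rect c [446.3  56.6] wh [49.1 15.3] axis 80.9
t 1.65 tcp [445.6  63.1 230.9] tool x [ 0.     0.005 -1.   ] y [ 0.989 -0.147 -0.001] gap 51.2 j6 9.7
delta [1.339e+02 1.000e-01 7.600e+00] turn 0.6 alt -179.4
```

View pics/w1.png

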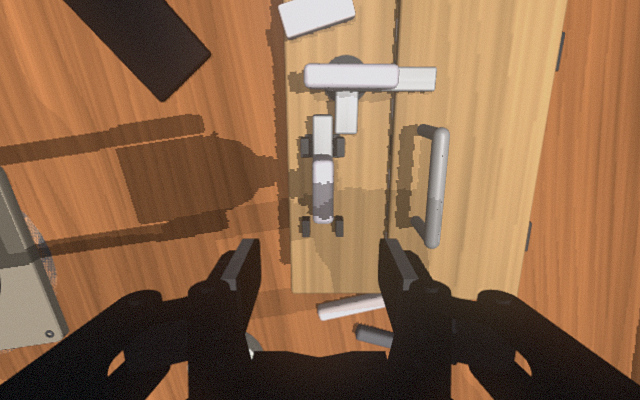

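The fin, latch and handle agree with the top view within 2 mm. Dark guide posts stand beside the bar at (305,146), (340,146), (305,226) and (340,226), so I check their height before choosing the finger depth.

```bash
python3 - <<'E'
from h import *
s=r.sense(); p,d=r.snapshot("wrist"); W=cloud("wrist",p,d,s)
for u,v in [(305,146),(340,146),(305,226),(340,226)]:
    q=W[v-8:v+9,u-4:u+5].reshape(-1,3); print(np.percentile(q[:,2],[10,50,95]).round(), W[v,u].round())
go([*(case(-79,-22)+[1,0.5]),100],CX)
E
```

```text
[69. 82. 84.] [437.  93.  83.]
[72. 83. 93.] [466.  89.  82.]
[69. 79. 84.] [426.  23.  82.]
[69. 76. 84.] [457.  19.  83.]
t 1.7 tcp [444.8  60.3 230.8] tool x [-0.001  0.003 -1.   ] y [ 0.989 -0.149 -0.002] gap 51.4 j6 9.6
delta [130.7   1.5   3.8] turn 0.4 alt -179.6
```

Call:
move_arm(
  deltas=[
    [[40,1.5,4],0.4],
    [[80,1.5,4],0.4],
    [[115,1.5,4],0.4],
    [[132,1.5,4],0.4],
    [[132,1.5,4],0.4],
  ],
)

```text
time: 2.33
tool_pos: [444.6, 56.3, 97.8]
tcp_rot: [-122.1, 89.7, 138.9]
ft_force: [0.9, -0.6, 0.6]
finger_gap: 51.3
```

Call:
move_arm(
  deltas=[
    [[0,0,0],0],
    [[0,0,0],0],
    [[0,0,0],0],
    [[0,0,0],0],
    [[0,0,0],0],
  ],
  jaw=-1,
  squeeze=35,
)

```text
time: 2.95
tool_pos: [446.7, 56.0, 99.6]
tcp_rot: [164.8, 89.8, 65.8]
ft_force: [6.1, -1.5, -1.0]
finger_gap: 15.7
```

Call:
move_arm(
  deltas=[
    [[0,0,8],0],
    [[0,0,16],0],
    [[0,0,24],0],
    [[0,0,32],0],
    [[0,0,38],0],
    [[0,0,43],0],
    [[0,0,46],0],
    [[0,0,46],0],
  ],
)

```text
time: 3.95
tool_pos: [440.3, 13.4, 99.6]
tcp_rot: [168.3, 89.5, 69.3]
ft_force: [10.0, 20.0, -8.6]
finger_gap: 15.3
```

Call:
move_arm(
  deltas=[
    [[0,0,-3],0],
    [[0,0,-3],0],
    [[0,0,-3],0],
    [[0,0,-3],0],
  ],
  jaw=0.2,
)

```text
time: 4.45
tool_pos: [440.7, 16.0, 99.7]
tcp_rot: [167.4, 89.5, 68.4]
ft_force: [0.4, 1.1, 0.1]
finger_gap: 51.3
```

Call:
move_arm(
  deltas=[
    [[-40,0,0],0],
    [[-80,0,-30],-10],
    [[-100,0,-60],-20],
    [[-100,0,-90],-30],
    [[-100,10,-110],-40],
    [[-100,25,-110],-50],
    [[-100,30,-110],-60],
    [[-100,30,-110],-70],
    [[-100,30,-110],-80],
    [[-100,30,-110],-90],
    [[-100,30,-110],-90],
  ],
)

```text
time: 5.82
tool_pos: [487.2, 118.8, 200.7]
tcp_rot: [78.1, 89.5, 69.1]
ft_force: [-0.4, -0.7, -0.4]
finger_gap: 51.4
```

```bash
python3 look.py w2; python3 -c "
from h import *
go([*(case(-60,60)+[1,0]),101],CY)"
```

```text
px [340. 183.] n 2546 z [129. 130.] rect c [476.5 134.6] wh [16. 63.] axis 170.7
px [149. 156.] n 2484 z [124. 125.] rect c [439.4  14.1] wh [49.5 15.6] axis 80.9
px [180. 274.] n 977 z [129. 131.] rect c [523.1  19.8] wh [36.4 11.3] axis 86.2
px [278. 273.] n 636 z [128. 131.] rect c [532.4  81.2] wh [19.  11.1] axis 80.9
t 5.88 tcp [487.2 118.9 200.7] tool x [ 0.003  0.008 -1.   ] y [0.161 0.987 0.009] gap 51.4 j6 -73.3
delta [ 99.8  12.8 -12.5] turn -0.2 alt 179.8
```

View pics/w2.png

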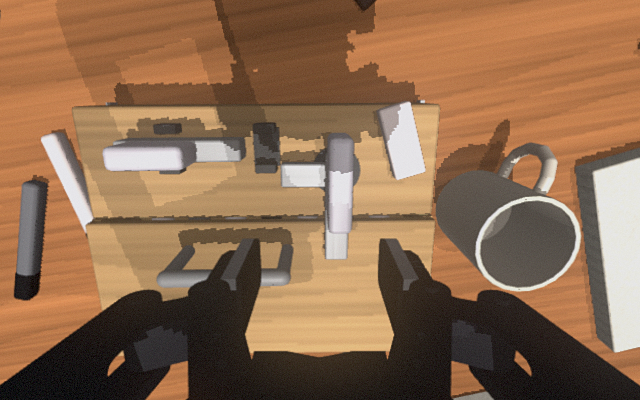

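The keeper moved 43 mm and clears the latch lug. The latch fin at (340,185) is between the fingers; eraser (402,140) and mug are untouched.

Call:
move_arm(
  deltas=[
    [[0,13,-12],0],
    [[45,13,-12],0],
    [[80,13,-12],0],
    [[99,13,-12],0],
    [[99,13,-12],0],
  ],
)

```text
time: 6.5
tool_pos: [475.7, 135.0, 100.1]
tcp_rot: [104.3, 89.5, 95.0]
ft_force: [0.4, -0.7, -0.1]
finger_gap: 51.5
```

Call:
move_arm(
  deltas=[
    [[0,0,0],0],
    [[0,0,0],0],
    [[0,0,0],0],
    [[0,0,0],0],
    [[0,0,0],0],
  ],
  jaw=-1,
  squeeze=60,
)

```text
time: 7.12
tool_pos: [476.3, 135.1, 101.5]
tcp_rot: [93.9, 89.5, 84.5]
ft_force: [-3.2, -0.3, 6.8]
finger_gap: 14.8
```

```bash
python3 -c "
from h import *
go([476.5,134.4,101],CY)"
```

```text
t 7.12 tcp [476.3 135.1 101.5] tool x [ 0.001  0.008 -1.   ] y [0.162 0.987 0.008] gap 14.8 j6 -71.2
delta [ 0.5 -0.7  0.3] turn -0.3 alt 179.7
```

Call:
move_arm(
  deltas=[
    [[0,0,0],7],
    [[0,0,0],14],
    [[0,0,0],21],
    [[0,0,0],28],
    [[0,0,0],35],
    [[0,0,0],42],
    [[0,0,0],50],
    [[0,0,0],58],
    [[0,0,0],66],
    [[0,0,0],73],
    [[0,0,0],79],
    [[0,0,0],81],
  ],
)

```text
time: 8.62
tool_pos: [478.0, 136.4, 101.6]
tcp_rot: [155.4, 89.3, 65.0]
ft_force: [10.3, 8.8, -11.9]
finger_gap: 15.0
```

```bash
python3 -c "
from h import *
go([476.5,134.4,101],CX); s=r.sense(); print(s['wrist_torque'],s['ft_force'])"
```

```text
t 8.62 tcp [478.  136.4 101.6] tool x [ 0.005  0.01  -1.   ] y [ 1.    -0.007  0.005] gap 15.0 j6 9.9
delta [ 0.6 -1.4  2.1] turn 8.6 alt -171.4
[ 0.8096333  -1.73454705  1.27820918] [ 10.32181638   8.77693053 -11.90637162]
```

Call:
move_arm(
  deltas=[
    [[0,0,0],0],
    [[0,0,0],0],
    [[0,0,0],0],
    [[-40,0,0],0],
    [[-80,10,20],3],
    [[-100,30,50],6],
    [[-100,50,88],8.6],
    [[-100,50,88],8.6],
    [[-100,50,88],8.6],
  ],
  jaw=0.2,
)

```text
time: 9.75
tool_pos: [526.4, 47.2, 200.6]
tcp_rot: [169.0, 89.3, 70.0]
ft_force: [1.0, 0.3, -0.1]
finger_gap: 51.0
```

```bash
python3 look.py w3; python3 -c "
from h import *
go([527.8,46.4,107],CX)"
```

```text
px [218.  75.] n 3998 z [129. 130.] rect c [477.1 134.4] wh [16.4 64. ] axis 90.9
px [324. 202.] n 2333 z [130. 131.] rect c [528.2  46. ] wh [90.9 11.2] axis 81.4
px [206. 249.] n 1428 z [123. 125.] rect c [440.6  21.3] wh [35.4 16.4] axis 75.0
t 9.8 tcp [526.3  47.6 200.6] tool x [ 0.004  0.011 -1.   ] y [ 0.988 -0.156  0.002] gap 51.5 j6 8.1
delta [93.6  1.5  2. ] turn 0.0 alt -180.0
```

View pics/w3.png

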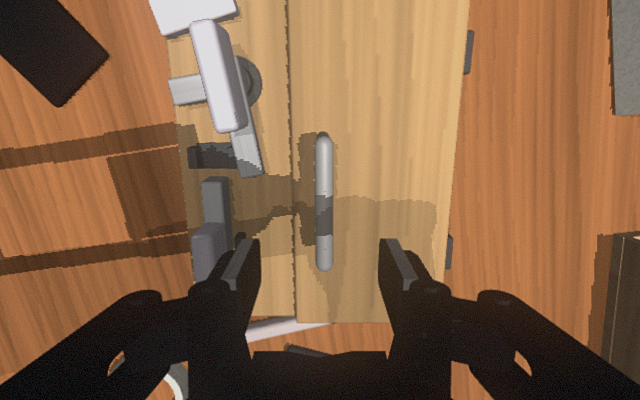

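Latch fin turned 170.7° → 90.9° (1.39 rad, at its stop). The handle is at (324,202), between the open fingers.

Call:
move_arm(
  deltas=[
    [[40,1.5,2],0],
    [[75,1.5,2],0],
    [[94,1.5,2],0],
    [[94,1.5,2],0],
  ],
)

```text
time: 10.3
tool_pos: [526.4, 47.0, 105.2]
tcp_rot: [-175.0, 89.4, 86.1]
ft_force: [-0.2, 0.2, 0.4]
finger_gap: 51.0
```

Call:
move_arm(
  deltas=[
    [[0,0,0],0],
    [[0,0,0],0],
    [[0,0,0],0],
    [[0,0,0],0],
    [[0,0,0],0],
  ],
  jaw=-1,
  squeeze=25,
)

```text
time: 10.92
tool_pos: [529.4, 46.8, 107.1]
tcp_rot: [153.9, 89.2, 54.9]
ft_force: [10.8, -0.4, -5.0]
finger_gap: 10.7
```

```bash
python3 -c "
from h import *
go([527.8,46.4,107],CX)
for t in range(5,81,5):
    a=np.radians(28.35+t); print(t, round(-(114.8*np.sin(a)-54.5),1), round(101-114.8*np.cos(a),1))"
```

```text
t 10.93 tcp [529.4  46.8 107.1] tool x [ 0.008  0.011 -1.   ] y [ 0.988 -0.155  0.006] gap 10.7 j6 7.8
delta [ 0.  -1.5  0.7] turn 0.1 alt -179.9
5 -8.6 5.1
10 -16.7 11.0
15 -24.3 17.5
20 -31.3 24.7
25 -37.6 32.5
30 -43.2 40.8
35 -48.1 49.5
40 -52.2 58.6
45 -55.5 68.1
50 -57.9 77.8
55 -59.5 87.7
60 -60.3 97.7
65 -60.1 107.7
70 -59.1 117.7
75 -57.2 127.5
80 -54.5 137.1
```

Call:
move_arm(
  deltas=[
    [[-8.6,4.5,0],0],
    [[-16.7,10,0],0],
    [[-24.3,16.5,0],0],
    [[-31.3,23.7,0],0],
    [[-37.6,31.5,0],0],
    [[-43.2,39.8,0],0],
    [[-48.1,48.5,0],0],
    [[-52.2,57.6,0],0],
    [[-55.5,67,0],0],
    [[-57.9,76.8,0],0],
    [[-59.5,86.7,0],0],
    [[-59.5,86.7,0],0],
  ],
)

```text
time: 12.42
tool_pos: [616.2, 33.2, 169.5]
tcp_rot: [146.1, 89.1, 47.2]
ft_force: [-0.2, 4.1, 5.4]
finger_gap: 10.9
```

```bash
python3 -c "
from h import *
s=r.sense(); h=ORG+[0.8,0]+105*CX
v=(s['tool_pos'][:2]-h)@CX; z=s['tool_pos'][2]+19-70.5; print(v,z,np.hypot(v,z),np.degrees(np.arctan2(z,-v))-28.35)
p,d=r.snapshot('scene'); cv2.imwrite('pics/s1.png',p[:,:,::-1])
for t in range(60,81,5):
    a=np.radians(28.35+t); print(t, round(-114.8*np.cos(a)-v,1), round(114.8*np.sin(a)-z,1))
"
```

```text
-11.673965823269913 117.99681037390818 118.57288364739604 55.999852433376624
60 8.4 -3.2
65 18.4 -3.4
70 28.3 -4.4
75 38.2 -6.3
80 47.8 -9.0
```

View pics/s1.png

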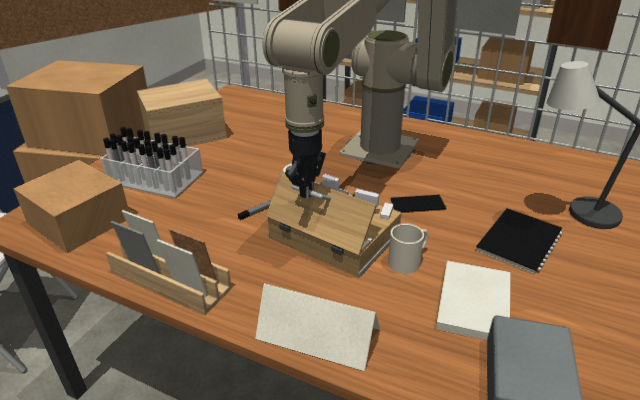

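The lid is up at roughly 55° with the handle still held (gripper at (310,185)); nothing else has moved. I carry it on to about 78°.

Call:
move_arm(
  deltas=[
    [[-0.8,8,0],0],
    [[-0.9,16,0],0],
    [[0,24,0],0],
    [[1,32,0],0],
    [[2.5,39,0],0],
    [[4,45,0],0],
    [[4,46,0],0],
    [[4,46,0],0],
    [[4,46,0],0],
  ],
)

```text
time: 13.6
tool_pos: [662.2, 26.2, 166.3]
tcp_rot: [141.1, 89.0, 42.1]
ft_force: [1.7, 5.2, 3.7]
finger_gap: 10.9
```

```bash
python3 -c "
from h import *
s=r.sense(); h=ORG+[0.8,0]+105*CX
v=(s['tool_pos'][:2]-h)@CX; z=s['tool_pos'][2]+19-70.5; print(v,z,np.hypot(v,z),np.degrees(np.arctan2(z,-v))-28.35)"
```

```text
34.83899780687507 114.80598803657705 119.97570861321103 78.53093278178756
```

Call:
move_arm(
  deltas=[
    [[0,0,0],0],
    [[0,0,0],0],
    [[0,0,0],0],
    [[0,0,0],0],
  ],
  jaw=-0.35,
)

```text
time: 14.1
tool_pos: [662.1, 26.0, 166.0]
tcp_rot: [141.7, 89.0, 42.7]
ft_force: [-0.0, -0.4, 0.4]
finger_gap: 27.7
```

Call:
move_arm(
  deltas=[
    [[-15,0,0],0],
    [[-30,0,0],0],
    [[-60,0,0],0],
    [[-100,0,0],0],
    [[-140,0,0],0],
    [[-160,0,0],0],
    [[-160,0,0],0],
    [[-160,0,0],0],
    [[-160,0,0],0],
  ],
)

```text
time: 15.22
tool_pos: [659.4, 24.2, 323.5]
tcp_rot: [152.4, 89.2, 53.4]
ft_force: [-0.2, -0.7, 0.7]
finger_gap: 27.6
```

```bash
python3 - <<'E'
from h import *
s=r.sense(); p,d=r.snapshot("wrist"); W=cloud("wrist",p,d,s)
print(s["ft_force"])
m=(W[:,:,2]>100)&(W[:,:,2]<215)&(d>120)
Q=(W[m][:,:2]-ORG-[.8,0]); x=Q@CX; y=Q@CY; z=W[m][:,2]
k=(abs(y)<150)&(x>20); print(np.c_[x,z][k][::max(1,k.sum()//25)].round())
c,dd=r.snapshot("scene"); cv2.imwrite("pics/end.png",np.hstack([cv2.resize(c[120:320,180:500],(480,300)),cv2.resize(p,(320,300))])[:,:,::-1])
t,d2=r.snapshot("top"); W2=cloud("top",t,d2); report(W2,t,d2,(205,130,380,275))
z0=np.load("top.npz")
cv2.imwrite("pics/end2.png",np.hstack([z0["p"][100:300,160:460],t[100:300,160:460]])[:,:,::-1])
E
```

```text
[-0.15645284 -0.66578129  0.66613789]
[[ 81. 194.]
 [ 95. 164.]
 [ 83. 192.]
 [103. 128.]
 [324. 108.]
 [ 97. 156.]
 [ 91. 185.]
 [ 87. 194.]
 [ 84. 193.]
 [104. 124.]
 [ 90. 193.]
 [120. 182.]
 [106. 117.]
 [109. 101.]
 [136. 186.]
 [ 92. 190.]
 [134. 183.]
 [ 94. 176.]
 [ 83. 193.]
 [130. 184.]
 [383. 113.]
 [383. 106.]
 [107. 116.]
 [390. 153.]
 [394. 154.]
 [396. 154.]]
```

View pics/end.png

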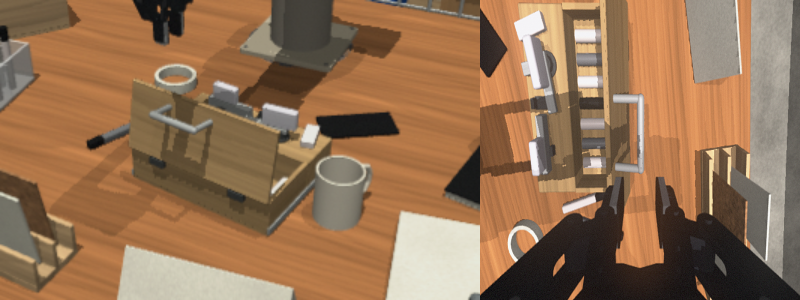

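View pics/end2.png

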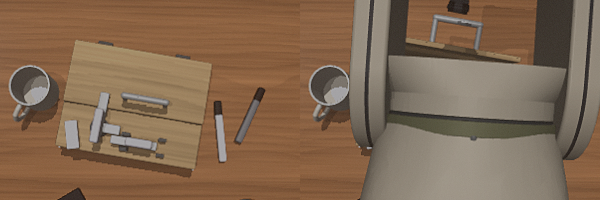

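The lid stands upright (outer face runs from case x 109, z 101 to x 94, z 176 mm, so about 78.7°), the gripper is well clear and the wrist force is near zero. The mug, eraser and a marker are visible where they were.

```bash
python3 -c "
from h import *
print(r.hand_in(), r.sense()['time'])"
```

```text
the job is handed in; nothing more can be done
the job is handed in; nothing more can be done
```

The case is open and the job is handed in, at about 15.4 s on the robot's clock; the hand-in gives no verdict.

- **Keeper:** I slid it back until it pressed on its stop. The camera measured about 43 mm of travel (more than 35 mm needed).
- **Latch:** I turned it clockwise through the click to its stop. The fin turned by 79.8°, or 1.39 rad (more than 1.15 needed).
- **Lid:** I swung it up by the handle and let go with the fingers part open. Afterwards the wrist camera's depth showed it standing at about 78.7°, or 1.37 rad. I did not measure its velocity, only that it stood there after the gripper had gone.
- **Gripper:** It ended 160 mm above the point where it let go, with under 1 N at the wrist.
- **Loose things:** The final pictures show the mug, eraser and a marker apparently where they were. In the last top view the arm hid the deck and the markers, so I could not measure them against the start. Nothing in the moves should have touched them.

No check failed or disagreed. The one difference was a handle radius 3–5 mm larger than nominal while I carried the lid, which is within camera error and slack in the grip.

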